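# Line up the yarn swift and lock it

### The arm

A 6-joint arm with a two-finger parallel gripper is mounted at the origin on the work surface. World frame = base frame: x ahead of the robot, y to its left, z up, the work surface at z = 0. Lengths are in m, angles in rad, forces in N, time in s.
With the tool pointing down it reaches from about 0.35 to 0.925 m from the base axis. Payload 6.4 kg.
Tool frame: the origin (TCP) lies where the fingers leave the gripper's body, on its centre line; the fingertips stand 73 mm ahead of it and the grasp point (between the pads) lies 54 mm ahead of it; z points along the fingers, y is the line along which they close (so a half turn about z gives the same grasp; the last joint's range is limited). The gripper opens to 85 mm and grips with 20 to 120 N. Pads are 22 mm wide; open, the fingers measure 114 mm over their backs; the gripper's body (76 mm by 85 mm) begins 54 mm behind the grasp point. The pads swing forward as they close: fully open they stand 13 mm farther back than shut.
Start: joints at [1.136, 0.245, 1.558, -0, 1.339, -0.174], TCP at [0.168, 0.628, 0.304] pointing down, gripper open.
Joint ranges: [-3.13, 3.13], [-1.02, 2.26], [0.13, 2.54], [-0.95, 4.09], [0.21, 2.88], [-2.74, 2.74]. Speed limits (rad/s): [2.57, 2.57, 3.14, 3.14, 3.14, 3.14].

### API

Orientations are given as a unit quaternion [x, y, z, w].
In Python, from workcell import env, optics gives the robot as it stands.
- The arm moves only by the shell command python3 -m crank 'ROWS' [FORCE]. ROWS is JSON, a list of rows, each an object with "hand": the opening, from 0 (shut) to 1 (fully open); "slide": the shift along the tool's x, y, z in cm, a list of three; "twist": the turn about the tool's z in rad. In form: [{"hand": hand, "slide": [tx, ty, tz], "twist": twist}, ...]. A call has 1 to 8 rows; each row is the pose to reach, as a shift and turn from the pose commanded when the call began, along the tool's axes at that moment; what a row does not reach only later rows make up. A row lasts 1/8 s, in which the tool goes at most 62.5 mm and 10.7 degrees, less where a joint would pass 70% of its speed; a pose out of reach is approached as far as the arm can. A call with a gripper value outside its range is refused whole. The fingers move at their own pace and stop on an object; FORCE is the grip in N (left out, the last holds). Time passes only in rows, so rows that repeat a pose let the fingers close. It gives the time, the measured TCP pose, the force, the opening and the grip force at its end, in the units of the state.
- env.read_state(): the state, without advancing time (a new reading comes with each control period).
- optics.get_image(name): name is "side" or "top" or "wrist"; returns (picture, depth): 384x512x3 uint8, red, green, blue; 384x512 float32, m along the optical axis (not along the pixel's ray), 0 where there is no reading.
- optics.camera_params(name): a dict with "mtx" (3x3 intrinsics, pixels), "R" (3x3) and "t" (3): a world point X has camera coordinates R X + t; the wrist camera has in their place "mount" (4x4, takes a point from camera to tool coordinates, whose origin is the TCP and whose axes are the flange's). Camera axes: x right, y down, z forward; pixel columns grow to the right and rows downward; lengths in m; the calibration is good to about 2 mm. The wrist camera is an equidistant fisheye: a pixel r from the principal point sees the ray r / f radians off the axis. A picture is of the moment at which its call begins: read the wrist's pose just before it. camera_params takes no time and is no camera call.
- env.close_job(): hands the job in; it is judged then, once.
Trained networks look in the newest picture that a camera, given by its name, has taken for a name from the list of things; names that differ only in an ending like _2 or _b are one class to them, and where a whole thing is asked for, a point or a joint stands for the part that bears it (a point fixed in the world has none). Each returns a list of dicts, best first, with "confidence" (0 to 1); they miss things now and then, are a little off and sometimes report something else, mostly with a low value. They report only what shows in the picture. A call takes as long as a camera call. They do not tell look-alikes from the thing itself.
- optics.regions_of(camera, query): "pixels" (384x512 bool, what is visible of it) and "pixel" ([row, column] in pixels, amid what is visible of it).
- optics.tip_of(camera, query): "pixel" ([row, column] in pixels: a listed point, or the origin of a listed thing).
The state is a dict: "clock": time; "joint_pos": joint angles; "joint_vel": joint speeds; "joint_torque": joint torques, N m; "tool_pos": TCP position; "tool_rot": TCP orientation; "ft_force": force on the tool from outside, world axes, zero at the start; "moment": the same for the moment, N m; "opening": finger opening in m; "grasp_force": force on a finger pad.
Only numpy, scipy, OpenCV 4.12 (cv2) and the standard library are available. Lean on these libraries where they do the work, as an engineer would, in place of code of your own. Each camera call takes 0.05 s, during which the arm holds its last target. There are 200 camera calls.

### The job

With a fingertip against its flat wooden arms, turn the yarn swift until the arm with the tall, ball-topped peg points straight at the eye of the steel yarn guide. Then push the locking lever on top of the hub clockwise, seen from above, as far as it goes, leaving the swift lined up. Only push: do not push on, hold or lift the upright pegs, and leave everything else on the counter where it stands.

Things in the scene. Friction and masses are not known exactly. Their poses are not given: they have to be found in the camera images.
- hub (a point): The swift is a wooden yarn holder: a round foot (150 mm across, 18 mm high) with a thin spindle, fixed to the counter, and on it a flat cross of four arms at right angles that turns about the vertical spindle. This point is on the spindle's axis at the top of the locking lever's boss, 124 mm above the counter.
- peg_top (a point): Top of the tall peg: a 10 mm rod with a 30 mm ball on top, near the end of one arm of the cross, 180 mm from the axis, top 128 mm above the counter. It turns with the cross; the direction from hub to this point is the direction of its arm.
- eye (a point): Centre of the eye (a 32 mm steel ring) of the yarn guide, a thin 10 mm steel post with a 60 mm round foot, fixed to the counter 245 mm from the swift's axis; the eye is 137 mm above the counter, the ring's top 156 mm. Its x axis points horizontally straight away from the swift's axis, its y axis horizontally sideways, z up.
- rotor (a joint): Angle of the cross on its foot, rad, growing counter-clockwise seen from above; turns freely either way, stays where left (friction about 0.15 N m). The value that points at the guide differs from start to start. Each arm reaches 197 mm from the axis, is 20 mm wide, underside 62 mm and top 82 mm above the counter; the 60 mm round boss in the middle is 92 mm high.
- lever (a joint): Locking lever, rad: grows clockwise seen from above, from 0 (free) to 1.3 (end stop, locked). It starts at 0 to 0.25. Light friction (about 0.08 N m); it stays where it is left and does not turn with the cross. Locking it does not stiffen the cross in this model.
- lever_tip (a point): On the axis of the round end of the locking lever, 64 mm from the swift's axis, 112 mm above the counter. The lever is a dark steel bar on top of the hub, level, 12 mm wide, from 104 to 120 mm above the counter, reaching 70 mm from the axis, with a 34 mm round boss (98 to 124 mm high) on the axis.
- tall_peg: The tall ball-topped peg, stuck loosely in its hole near the end of its arm, so that it could be pulled up. Not to be pushed, held or lifted. Its origin lies on the swift's axis at counter height, not at the peg: see peg_top; its x axis points from the axis to the peg.
- short_peg1: Short plain peg, 10 mm thick, loosely stuck in the arm a quarter turn counter-clockwise (from above) of the tall peg's, 180 mm from the axis, top 98 mm above the counter. Not to be pushed, held or lifted. Origin on the swift's axis at counter height.
- short_peg2: Short plain peg, 10 mm thick, loosely stuck in the arm straight across the hub from the tall peg's, 180 mm from the axis, top 98 mm above the counter. Not to be pushed, held or lifted. Origin on the swift's axis at counter height.
- short_peg3: Short plain peg, 10 mm thick, loosely stuck in the arm a quarter turn clockwise (from above) of the tall peg's, 180 mm from the axis, top 98 mm above the counter. Not to be pushed, held or lifted. Origin on the swift's axis at counter height.
- pin_tin: Bystander: flat aluminium tin, 56 mm across, 22 mm high, standing on the counter under the swift's arms. Origin: centre of its underside.
- tape_case: Bystander: grey tape-measure case, 50 x 50 x 20 mm, on the counter under the swift's arms. Origin: centre of its underside.
- button_jar: Bystander: glass jar with aluminium cap, 56 mm across, 75 mm high, just outside the swift's arms. Origin: centre of its underside.
- bobbin: Bystander: empty wooden bobbin, 52 mm across, 75 mm high, standing just outside the swift's arms. Origin: centre of its underside.
- needle_pot: Bystander: white pot, 80 mm across, 100 mm high, with knitting needles up to 186 mm high. Origin: centre of its underside.
- darning_mushroom: Bystander: dark wooden darning mushroom, 72 mm across, 102 mm high. Origin: centre of its underside.
- pattern_box: Bystander: cardboard box 150 x 110 x 45 mm. Origin: centre of its underside.
Mind the look-alikes: they are no part of the job. What is shaped like the part that bears eye but orange or pink is not meant.

How it is judged:
By the outcome, as a careful person would: the job done as asked, in the order asked, and still so for the second after the job is handed in, with the robot touching nothing.
It also fails if it takes over 58 s, if anything falls off the work surface, if the arm or the gripper's body presses on something with over 40 N, if the wrist force passes 120 N, or if a joint passes its speed limit or range.

## Working session

There is one attempt and no reset: what is moved stays moved. The work goes in short steps, Python scripts to look and compute and a shell command to move; the robot and the scene stay as the last step left them, time stands still between calls to the robot, and variables do not carry over. Pictures are saved under pics/ and viewed, at most 10 in all, crops included, and the job is handed in when it is done.

```bash
mkdir -p pics; ls
cat > h.py <<'E'
import numpy as np, cv2
from workcell import env, optics
from scipy.spatial.transform import Rotation as Ro
def cam(n):
    p=optics.camera_params(n); return np.array(p['mtx']),np.array(p['R']),np.array(p['t'])
def ray(n,px):
    K,R,t=cam(n); d=R.T@np.linalg.inv(K)@np.array([px[1],px[0],1.]); return -R.T@t,d
def atz(n,px,z):
    o,d=ray(n,px); return o+d*(z-o[2])/d[2]
def tri(a,b):
    (o1,d1),(o2,d2)=ray(*a),ray(*b); A=np.c_[d1,-d2]; s=np.linalg.lstsq(A,o2-o1,rcond=None)[0]
    p,q=o1+s[0]*d1,o2+s[1]*d2; return (p+q)/2,np.linalg.norm(p-q)
def proj(n,X):
    K,R,t=cam(n); c=K@(R@np.array(X)+t); return c[1]/c[2],c[0]/c[2]
E
python3 - <<'E'
from h import *
for n in('top','side'):
    im,d=optics.get_image(n); np.save(f'{n}_d.npy',d); cv2.imwrite(f'pics/{n}0.png',im[:,:,::-1])
    for q in('hub','peg_top','eye','lever_tip'):
        print(n,q,[(np.round(r['pixel'],1).tolist(),round(r['confidence'],2)) for r in optics.tip_of(n,q)][:4])
s=env.read_state();print(s['clock'],s['tool_pos'],Ro.from_quat(s['tool_rot']).as_matrix().round(3),s['opening'])
E
```

```text
pics
top hub [([192.8, 252.1], 0.67)]
top peg_top [([241.8, 293.9], 0.86)]
top eye [([112.2, 245.6], 0.77), ([108.8, 208.9], 0.7), ([149.6, 175.9], 0.64), ([140.9, 313.2], 0.53)]
top lever_tip [([205.5, 231.0], 0.62)]
side hub []
side peg_top [([166.1, 320.4], 0.58), ([203.9, 236.4], 0.54)]
side eye [([202.2, 167.2], 0.75), ([180.9, 177.0], 0.71), ([232.9, 198.8], 0.67), ([142.7, 224.7], 0.6)]
side lever_tip [([201.7, 279.5], 0.56)]
0.5 [0.16759855 0.62801368 0.3038404 ] [[-0.966  0.258 -0.   ]
 [ 0.258  0.966 -0.   ]
 [ 0.    -0.    -1.   ]] 0.08544297162926015
```

View pics/top0.png

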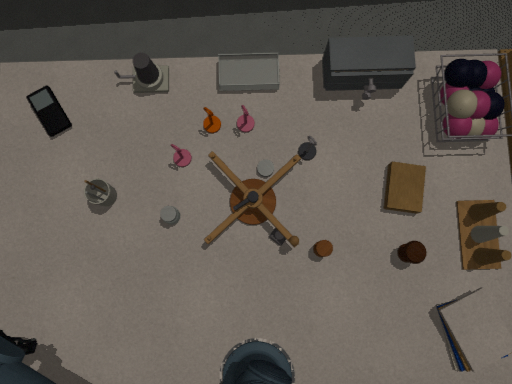

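View pics/side0.png

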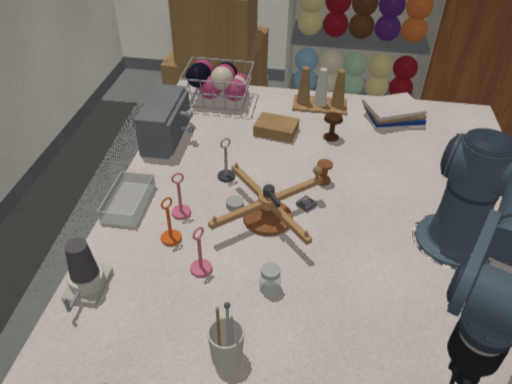

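Run:
```python
from h import *
T=lambda px,z:atz('top',px,z).round(4)
hub=T((192.8,252.1),.124);print('hub',hub)
for e in [(112.2,245.6),(108.8,208.9),(149.6,175.9),(140.9,313.2)]:
    X=T(e,.137); print('eye',e,X,np.linalg.norm((X-hub)[:2]).round(4),np.round(proj('side',X),1))
for n,p,z in [('peg',(241.8,293.9),.128),('lev',(205.5,231),.112)]:
    X=T(p,z);print(n,X,np.linalg.norm((X-hub)[:2]).round(4),np.round(proj('side',X),1))
print('hub side',proj('side',hub))
for q in('pin_tin','tape_case','button_jar','bobbin','needle_pot','darning_mushroom','pattern_box'):
    print(q,[(T(r['pixel'],0)[:2].tolist(),round(r['confidence'],2)) for r in optics.tip_of('top',q)][:2])
print(cam('top'),cam('side'))
```

```text
hub [5.541e-01 3.000e-04 1.240e-01]
eye (112.2, 245.6) [0.8012 0.0136 0.137 ] 0.2475 [177.3 179.2]
eye (108.8, 208.9) [0.8151 0.1254 0.137 ] 0.2894 [201.9 163.3]
eye (149.6, 175.9) [0.6899 0.2265 0.137 ] 0.2638 [233.1 199.8]
eye (140.9, 313.2) [ 0.7056 -0.1882  0.137 ] 0.2418 [141.8 225.5]
peg [ 0.4042 -0.1188  0.128 ] 0.1915 [166.5 319.4]
lev [0.5189 0.0648 0.112 ] 0.0735 [206.1 274.3]
hub side (np.float64(186.93736305455047), np.float64(264.88679780902993))
pin_tin [([0.6568, -0.0513], 0.48)]
tape_case [([0.4265, -0.0799], 0.44), ([0.5821, 0.4692], 0.29)]
button_jar [([0.5031, 0.2632], 0.77)]
bobbin [([0.3866, -0.2256], 0.52), ([0.3621, -0.4947], 0.37)]
needle_pot [([0.58, 0.478], 0.89)]
darning_mushroom [([0.3773, -0.4971], 0.69)]
pattern_box [([0.5765, -0.4893], 0.84), ([0.4315, -0.0839], 0.73)]
(array([[473.9108178 ,   0.        , 249.73481095],
       [  0.        , 473.9108178 , 196.38083899],
       [  0.        ,   0.        ,   1.        ]]), array([[-0.02561112, -0.99965373, -0.00604063],
       [-0.98861943,  0.02622356, -0.14813486],
       [ 0.14824198,  0.00217799, -0.98894872]]), array([0.02234119, 0.55539026, 1.46159984])) (array([[483.95085172,   0.        , 257.55341964],
       [  0.        , 483.95085172, 194.87883371],
       [  0.        ,   0.        ,   1.        ]]), array([[-0.98960343, -0.14257313,  0.01891982],
       [-0.10603148,  0.63435146, -0.76573856],
       [ 0.09717193, -0.7597836 , -0.64287362]]), array([0.56704011, 0.1307675 , 1.41222479]))
```

The top picture shows the swift hub near (195,252) and the tall ball-topped peg at lower right, (241,294). The lever points lower left. The grey steel guide has its foot at (151,307) and its eye at (141,313); the other three guides are orange or pink look-alikes. The side picture agrees, with the steel guide at (145,225) and the ball peg at (170,320). The peg therefore needs about +90° counter-clockwise. I'll move above the swift and measure more closely.

```bash
python3 -m crank '[{"hand":0,"slide":[-5.8,-4.9,-1],"twist":-0.03},{"hand":0,"slide":[-11.6,-9.8,-2],"twist":-0.06},{"hand":0,"slide":[-17.4,-14.7,-3],"twist":-0.1},{"hand":0,"slide":[-23.2,-19.6,-4],"twist":-0.13},{"hand":0,"slide":[-29,-24.5,-5],"twist":-0.16},{"hand":0,"slide":[-34.8,-29.4,-6],"twist":-0.2},{"hand":0,"slide":[-40.6,-34.3,-7],"twist":-0.23},{"hand":0,"slide":[-46.4,-39.2,-8],"twist":-0.26}]'
python3 -m crank '[{"hand":0,"slide":[0,0,0],"twist":0},{"hand":0,"slide":[0,0,0],"twist":0}]'
cat >> h.py <<'E'
def wray(px,s):
    p=optics.camera_params('wrist'); K=np.array(p['mtx']);M=np.array(p['mount'])
    u=np.array([(px[1]-K[0,2])/K[0,0],(px[0]-K[1,2])/K[1,1]]); r=np.linalg.norm(u)
    d=np.r_[u/r*np.sin(r),np.cos(r)]; T=Ro.from_quat(s['tool_rot']).as_matrix()
    return T@M[:3,3]+s['tool_pos'],T@M[:3,:3]@d
def watz(px,s,z):
    o,d=wray(px,s); return o+d*(z-o[2])/d[2]
def wlook(name):
    s=env.read_state(); im,d=optics.get_image('wrist'); cv2.imwrite(f'pics/{name}.png',im[:,:,::-1]); return s,im,d
E
python3 - <<'E'
from h import *
s,im,d=wlook('w0'); print(s['tool_pos'],s['clock'])
p=optics.camera_params('wrist');print(p)
for q,z in(('hub',.124),('peg_top',.128),('eye',.137),('lever_tip',.112)):
    print(q,[(np.round(r['pixel'],1).tolist(),watz(r['pixel'],s,z).round(4)[:2],round(r['confidence'],2)) for r in optics.tip_of('wrist',q)][:4])
E
```

```text
clock: 1.85
tool_pos: [0.4518, 0.2195, 0.3699]
tool_rot: [-0.0, 1.0, 0.0, 0.001]
ft_force: [1.4, 0.5, 0.6]
opening: 0.0001
grasp_force: 0.0
clock: 2.1
tool_pos: [0.4508, 0.2213, 0.3691]
tool_rot: [0.001, 1.0, 0.0, -0.0]
ft_force: [-0.7, 0.2, -0.3]
opening: 0.0003
grasp_force: 0.0
[0.45083924 0.22132437 0.36907628] 2.1
{'mtx': array([[297.31863964,   0.        , 253.36830323],
       [  0.        , 297.31863964, 187.03227086],
       [  0.        ,   0.        ,   1.        ]]), 'mount': array([[-6.24280241e-04, -9.44607856e-01, -3.28200562e-01,
         8.50021214e-02],
       [ 9.99999710e-01, -7.32810934e-04,  2.07004230e-04,
         1.50759859e-04],
       [-4.36046782e-04, -3.28200338e-01,  9.44608039e-01,
        -7.11685219e-02],
       [ 0.00000000e+00,  0.00000000e+00,  0.00000000e+00,
         1.00000000e+00]])}
hub [([236.7, 89.5], array([ 0.5465, -0.001 ]), 0.77)]
peg_top [([146.9, 3.4], array([ 0.4139, -0.1286]), 0.9)]
eye [([310.1, 29.3], array([ 0.7056, -0.1838]), 0.69), ([335.3, 256.7], array([0.6993, 0.226 ]), 0.58)]
lever_tip [([211.2, 125.0], array([0.5124, 0.0561]), 0.74)]
```

View pics/w0.png

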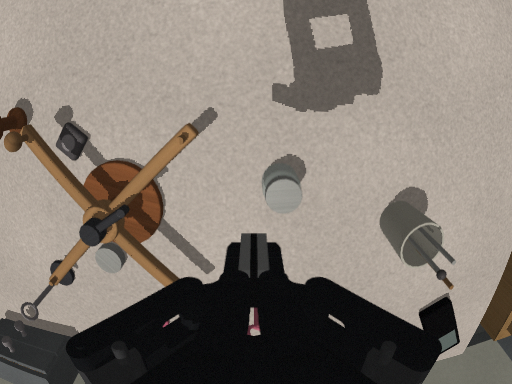

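The wrist view shows the hub at (232,95), the lever running from there toward (211,125), the ball peg at the left edge at (135,12) and the steel eye at (311,30). I'll centre the camera over the hub.

```bash
python3 -m crank '[{"hand":0,"slide":[-4,-4,0],"twist":0},{"hand":0,"slide":[-8,-8,0],"twist":0},{"hand":0,"slide":[-12,-12,0],"twist":0},{"hand":0,"slide":[-16,-16,0],"twist":0},{"hand":0,"slide":[-20,-20,0],"twist":0},{"hand":0,"slide":[-23,-22,0],"twist":0},{"hand":0,"slide":[-23,-22,0],"twist":0},{"hand":0,"slide":[-23,-22,0],"twist":0}]'
python3 - <<'E'
from h import *
s,im,d=wlook('w1'); print(s['tool_pos'],s['clock'])
for q,z in(('hub',.124),('peg_top',.128),('eye',.137),('lever_tip',.112)):
    print(q,[(np.round(r['pixel'],1).tolist(),watz(r['pixel'],s,z).round(4)[:2],round(r['confidence'],2)) for r in optics.tip_of('wrist',q)][:4])
E
```

```text
clock: 3.35
tool_pos: [0.6803, 0.0023, 0.3689]
tool_rot: [-0.0, 1.0, 0.0, -0.0]
ft_force: [-0.1, 0.7, 0.4]
opening: 0.0003
grasp_force: 0.0
[0.68034043 0.00230474 0.36886699] 3.35
hub [([39.6, 249.8], array([ 0.5436, -0.001 ]), 0.96)]
peg_top [([40.3, 250.3], array([ 5.45e-01, -5.00e-04]), 0.36)]
eye [([187.0, 437.2], array([0.7005, 0.2309]), 0.88), ([193.3, 96.6], array([ 0.7083, -0.1856]), 0.69), ([266.4, 350.3], array([0.8074, 0.126 ]), 0.56)]
lever_tip [([15.2, 301.6], array([0.5119, 0.055 ]), 0.76)]
```

View pics/w1.png

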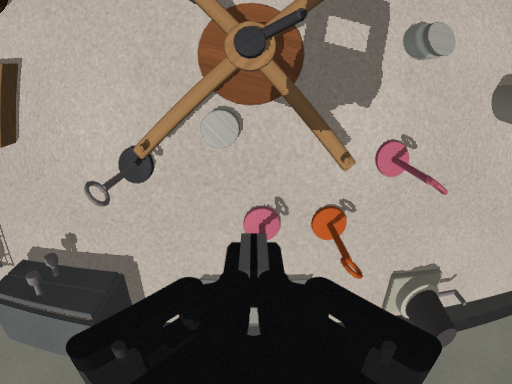

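The close view shows the hub at (42,250), the lever toward (12,303), the steel ring at (193,96) and a pink ring at (187,437). Measured positions:

| Point | x, y (m) | Distance from hub | Expected |
|---|---|---|---|
| hub | 0.545, -0.001 | – | – |
| peg | 0.414, -0.129 | 0.183 | 0.180 |
| eye | 0.7065, -0.1845 | 0.2445 | 0.245 |
| lever tip | 0.512, 0.0555 | 0.065 | 0.064 |

The required turn is about +87°. I'll descend on the clockwise side of the far-left arm.

```bash
python3 -m crank '[{"hand":0,"slide":[1.4,5.2,0],"twist":0},{"hand":0,"slide":[1.4,5.2,5],"twist":0},{"hand":0,"slide":[1.4,5.2,10],"twist":0},{"hand":0,"slide":[1.4,5.2,15],"twist":0},{"hand":0,"slide":[1.4,5.2,20],"twist":0},{"hand":0,"slide":[1.4,5.2,22.8],"twist":0},{"hand":0,"slide":[1.4,5.2,22.8],"twist":0}]'
python3 - <<'E'
from h import *
s=env.read_state();p=s['tool_pos'];print(p,s['joint_pos'])
for a in np.arange(26,112,5.):
    F=np.array([.545,-.001])+.128*np.array([np.cos(np.radians(a)),np.sin(np.radians(a))])-p[:2]
    print(a,(-F[0]*100).round(1),(F[1]*100).round(1))
E
```

```text
clock: 4.47
tool_pos: [0.6649, 0.0536, 0.1385]
tool_rot: [0.0, 1.0, 0.0, -0.003]
ft_force: [-0.3, 0.1, 0.2]
opening: -0.0002
grasp_force: 0.0
[0.66493296 0.05361082 0.13848469] [-8.91495205e-02  4.67662920e-01  1.59747255e+00 -1.32004059e-05
  1.08209126e+00 -1.65956506e+00]
26.0 0.5 0.2
31.0 1.0 1.1
36.0 1.6 2.1
41.0 2.3 2.9
46.0 3.1 3.7
51.0 3.9 4.5
56.0 4.8 5.2
61.0 5.8 5.7
66.0 6.8 6.2
71.0 7.8 6.6
76.0 8.9 7.0
81.0 10.0 7.2
86.0 11.1 7.3
91.0 12.2 7.3
96.0 13.3 7.3
101.0 14.4 7.1
106.0 15.5 6.8
111.0 16.6 6.5
```

```bash
python3 -m crank '[{"hand":0,"slide":[0.5,0.2,0],"twist":0},{"hand":0,"slide":[1,1.1,0],"twist":0},{"hand":0,"slide":[1.6,2.1,0],"twist":0},{"hand":0,"slide":[2.3,2.9,0],"twist":0},{"hand":0,"slide":[3.1,3.7,0],"twist":0},{"hand":0,"slide":[3.9,4.5,0],"twist":0},{"hand":0,"slide":[4.8,5.2,0],"twist":0},{"hand":0,"slide":[5.8,5.7,0],"twist":0}]'
python3 -m crank '[{"hand":0,"slide":[1,0.5,0],"twist":0},{"hand":0,"slide":[2,0.9,0],"twist":0},{"hand":0,"slide":[3.1,1.3,0],"twist":0},{"hand":0,"slide":[4.2,1.5,0],"twist":0},{"hand":0,"slide":[5.3,1.6,0],"twist":0},{"hand":0,"slide":[6.4,1.6,0],"twist":0},{"hand":0,"slide":[7.2,1.6,0],"twist":0},{"hand":0,"slide":[7.2,1.6,0],"twist":0}]'
cat > m.py <<'E'
from h import *
s,im,d=wlook('wm')
ti,td=optics.get_image('top'); cv2.imwrite('pics/tm.png',cv2.resize(ti[90:290,150:350,::-1],None,fx=3,fy=3,interpolation=cv2.INTER_CUBIC))
si,sd=optics.get_image('side'); cv2.imwrite('pics/sm.png',cv2.resize(si[110:290,150:390,::-1],None,fx=3,fy=3,interpolation=cv2.INTER_CUBIC))
print(s['tool_pos'],s['clock'],s['ft_force'])
for q,z in(('hub',.124),('peg_top',.128),('eye',.137),('lever_tip',.112)):
  for n in('wrist','top','side'):
    f=(lambda p:watz(p,s,z)) if n=='wrist' else (lambda p:atz(n,p,z))
    print(n,q,[(np.round(r['pixel'],1).tolist(),f(r['pixel']).round(4)[:2],round(r['confidence'],2)) for r in optics.tip_of(n,q)][:4])
E
python3 m.py
```

```text
clock: 5.48
tool_pos: [0.6082, 0.1107, 0.141]
tool_rot: [0.0, 1.0, 0.0, -0.0]
ft_force: [0.5, -0.9, -0.5]
opening: -0.0003
grasp_force: 0.6
clock: 6.48
tool_pos: [0.536, 0.1263, 0.141]
tool_rot: [0.0, 1.0, 0.0, -0.001]
ft_force: [-0.5, 0.0, 0.3]
opening: -0.0002
grasp_force: 0.0
[0.53603962 0.12633243 0.14098226] 6.475 [-0.51482798  0.01254062  0.33027748]
wrist hub [([298.6, 10.0], array([ 0.5449, -0.0043]), 0.6)]
top hub [([193.4, 251.0], array([0.5523, 0.0037]), 0.65)]
side hub [([187.0, 269.3], array([ 0.5416, -0.0015]), 0.62)]
wrist peg_top []
top peg_top [([181.9, 310.7], array([ 0.5818, -0.1762]), 0.63), ([214.2, 173.9], array([0.4952, 0.2344]), 0.51)]
side peg_top []
wrist eye []
top eye [([139.4, 309.9], array([ 0.7106, -0.1784]), 0.89), ([147.0, 175.6], array([0.698 , 0.2274]), 0.84), ([110.6, 245.3], array([0.8063, 0.0144]), 0.58), ([110.9, 207.3], array([0.8086, 0.1304]), 0.53)]
side eye [([230.6, 199.4], array([0.6931, 0.2177]), 0.87), ([178.9, 177.7], array([0.8036, 0.0214]), 0.79), ([200.0, 165.6], array([0.8111, 0.1167]), 0.64), ([143.4, 226.5], array([ 0.7007, -0.18  ]), 0.51)]
wrist lever_tip [([246.5, 86.4], array([0.5134, 0.0529]), 0.93)]
top lever_tip [([204.9, 228.3], array([0.521 , 0.0729]), 0.5)]
side lever_tip [([202.0, 279.6], array([0.5063, 0.0451]), 0.48)]
```

The tall peg is now at about -78°, so roughly 29° remain. I'll push most of that, then look.

```bash
python3 -m crank '[{"hand":0,"slide":[0.8,-0.1,0],"twist":0},{"hand":0,"slide":[1.5,-0.2,0],"twist":0},{"hand":0,"slide":[2.3,-0.4,0],"twist":0},{"hand":0,"slide":[3.1,-0.6,0],"twist":0},{"hand":0,"slide":[3.8,-0.8,0],"twist":0},{"hand":0,"slide":[4.5,-1.1,0],"twist":0},{"hand":0,"slide":[4.5,-1.1,0],"twist":0},{"hand":0,"slide":[4.5,-1.1,0],"twist":0}]'
python3 m.py
```

```text
clock: 8.22
tool_pos: [0.4917, 0.1153, 0.141]
tool_rot: [0.0, 1.0, 0.0, -0.0]
ft_force: [0.1, 0.0, 0.3]
opening: 0.0001
grasp_force: 0.0
[0.49165491 0.11526402 0.1410167 ] 8.225 [0.05831142 0.00786524 0.31891824]
wrist hub [([359.1, 55.7], array([ 0.5458, -0.0027]), 0.77)]
top hub [([162.3, 298.4], array([ 0.6437, -0.1422]), 0.73), ([195.4, 248.8], array([0.5465, 0.0104]), 0.66), ([251.6, 405.0], array([ 0.3673, -0.4442]), 0.54)]
side hub [([186.2, 267.5], array([ 0.5471, -0.0043]), 0.74)]
wrist peg_top []
top peg_top [([162.8, 300.5], array([ 0.6412, -0.1481]), 0.73)]
side peg_top [([152.4, 242.3], array([ 0.6455, -0.1525]), 0.93)]
wrist eye []
top eye [([111.0, 249.1], array([0.8047, 0.0028]), 0.86), ([140.7, 308.6], array([ 0.7066, -0.1743]), 0.75), ([149.8, 175.9], array([0.6893, 0.2265]), 0.69), ([110.5, 208.1], array([0.8098, 0.1279]), 0.54)]
side eye [([202.8, 164.9], array([0.8097, 0.1283]), 0.88), ([232.6, 200.0], array([0.69  , 0.2245]), 0.74), ([142.2, 224.5], array([ 0.7082, -0.1856]), 0.57), ([177.4, 177.8], array([0.8052, 0.0146]), 0.57)]
wrist lever_tip [([321.3, 128.4], array([0.5124, 0.0529]), 0.73)]
top lever_tip [([206.9, 230.0], array([0.5148, 0.0679]), 0.69)]
side lever_tip [([291.0, 268.0], array([0.4988, 0.3613]), 0.55), ([187.6, 266.9], array([ 0.5495, -0.0124]), 0.52), ([202.3, 277.0], array([0.5133, 0.0476]), 0.44)]
```

View pics/tm.png

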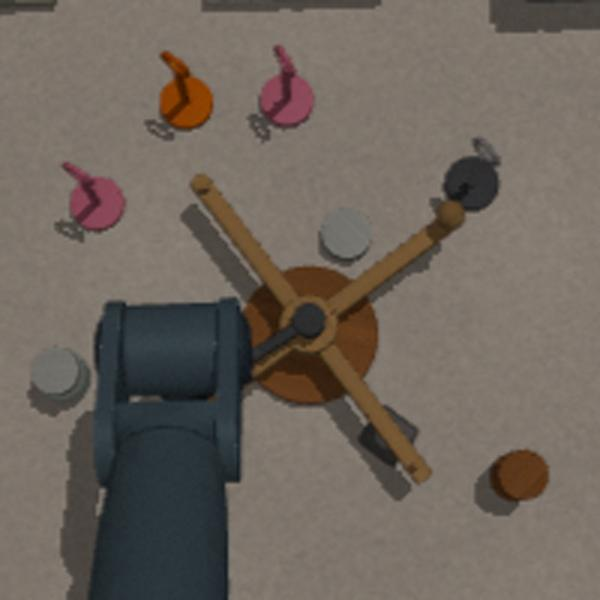

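The top crop shows the ball peg at (452,213), hub at (309,320) and steel guide foot at (470,183): a few degrees short. I'll push about 6° more, back off, rise, and measure from above.

```bash
python3 -m crank '[{"hand":0,"slide":[0.6,-0.3,0],"twist":0},{"hand":0,"slide":[1.2,-0.6,0],"twist":0},{"hand":0,"slide":[1.2,-0.6,0],"twist":0},{"hand":0,"slide":[0.1,0.6,0],"twist":0},{"hand":0,"slide":[0.1,0.6,-5],"twist":0},{"hand":0,"slide":[0.1,0.6,-11],"twist":0},{"hand":0,"slide":[-4,-3,-17],"twist":0},{"hand":0,"slide":[-8,-8,-23],"twist":0}]'
python3 -m crank '[{"hand":0,"slide":[-5,-6,0],"twist":0},{"hand":0,"slide":[-5,-8,0],"twist":0},{"hand":0,"slide":[-5,-8,0],"twist":0},{"hand":0,"slide":[-5,-8,0],"twist":0}]'
python3 m.py
```

```text
clock: 9.98
tool_pos: [0.5528, 0.0596, 0.3431]
tool_rot: [-0.001, 1.0, 0.0, 0.001]
ft_force: [1.0, -0.4, -0.7]
opening: 0.0001
grasp_force: 0.0
clock: 10.48
tool_pos: [0.6016, -0.0199, 0.3405]
tool_rot: [0.0, 1.0, 0.0, -0.0]
ft_force: [-0.0, -0.5, 1.0]
opening: 0.0001
grasp_force: 0.0
[ 0.6015681  -0.01992044  0.34050584] 10.475 [-0.03035044 -0.48464421  0.9565462 ]
wrist hub [([114.8, 271.6], array([ 0.5427, -0.0019]), 0.77)]
top hub []
side hub [([187.5, 270.3], array([5.385e-01, 3.000e-04]), 0.82)]
wrist peg_top [([231.0, 150.8], array([ 0.667 , -0.1345]), 0.6), ([115.2, 274.5], array([0.5427, 0.0006]), 0.23)]
top peg_top [([155.1, 295.6], array([ 0.6653, -0.1342]), 0.93)]
side peg_top [([156.2, 233.3], array([ 0.6694, -0.1277]), 0.59), ([142.8, 222.2], array([ 0.7176, -0.1941]), 0.4)]
wrist eye [([262.1, 112.8], array([ 0.7069, -0.1883]), 0.8), ([251.7, 444.3], array([0.6996, 0.2242]), 0.76)]
top eye [([111.6, 208.6], array([0.8063, 0.1264]), 0.74), ([149.0, 176.3], array([0.6918, 0.2253]), 0.71), ([108.0, 244.8], array([0.8146, 0.0157]), 0.69), ([140.1, 311.3], array([ 0.7083, -0.1826]), 0.66)]
side eye [([141.8, 222.3], array([ 0.7155, -0.1867]), 0.87), ([199.9, 166.4], array([0.8091, 0.116 ]), 0.7), ([180.3, 179.7], array([0.7963, 0.0267]), 0.61), ([233.7, 198.3], array([0.6932, 0.2291]), 0.6)]
wrist lever_tip []
top lever_tip []
side lever_tip [([201.2, 280.4], array([0.5044, 0.0413]), 0.73), ([183.2, 322.4], array([ 0.391 , -0.0598]), 0.59)]
```

View pics/wm.png

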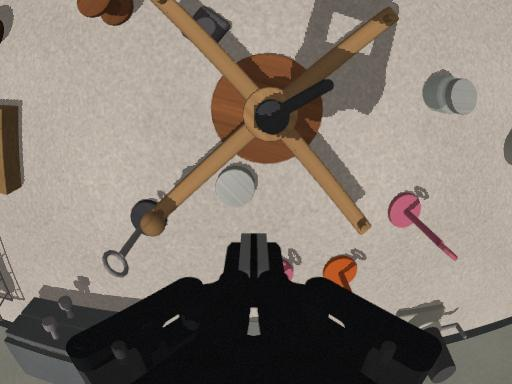

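The wrist picture shows the ball at (222,153), hub at (115,272) and ring centre at (262,116), nearly collinear. I'll measure finer from this pose and from a second one.

```bash
cat > f.py <<'E'
from h import *
import sys
s,im,d=wlook(sys.argv[1]); print(s['tool_pos'].round(4),s['clock'])
def c(q,z,guard=None):
    for r in optics.regions_of('wrist',q)[:4]:
        m=r['pixels']; ys,xs=np.nonzero(m); (cx,cy),R=cv2.minEnclosingCircle(np.c_[xs,ys].astype(np.float32))
        print(q,'cen',(round(ys.mean(),1),round(xs.mean(),1)),m.sum(),'circ',(round(cy,1),round(cx,1),round(R,1)),'conf',round(r['confidence'],2),'X(circ)',watz((cy,cx),s,z)[:2].round(4),'X(cen)',watz((ys.mean(),xs.mean()),s,z)[:2].round(4))
c('tall_peg',.113);c('eye',.137);c('lever',.112);c('rotor',.082)
for q,z in(('hub',.124),('peg_top',.128),('eye',.137),('lever_tip',.112),('short_peg1',0),('short_peg2',0)):
    print(q,[(np.round(r['pixel'],1).tolist(),watz(r['pixel'],s,z).round(4)[:2],round(r['confidence'],2)) for r in optics.tip_of('wrist',q)][:3])
# arm fit: wood-coloured rotor pixels at z .082, angle by 4-fold symmetric fit
m=None
for r in optics.regions_of('wrist','rotor')[:1]: m=r['pixels']
if m is not None:
    ys,xs=np.nonzero(m); P=np.array([watz((y,x),s,.082)[:2] for y,x in zip(ys,xs)])
    from scipy.optimize import minimize
    def cost(p):
        q=P-p[:2]; rr=np.hypot(*q.T); k=(rr>.045)&(rr<.165); a=np.arctan2(q[k,1],q[k,0])-p[2]
        a=(a+np.pi/4)%(np.pi/2)-np.pi/4
        return np.mean(np.minimum(np.abs(rr[k]*np.sin(a)),.02)**2)*1e6
    b=min((minimize(cost,[.545,-.001,t],method='Nelder-Mead',options=dict(xatol=1e-5,fatol=1e-5,maxiter=2000,initial_simplex=[[.545,-.001,t],[.55,-.001,t],[.545,.004,t],[.545,-.001,t+.05]])) for t in np.radians([-60,-50,-40])),key=lambda r:r.fun)
    print('arm fit hub',b.x[:2].round(4),'angle',np.degrees(b.x[2]).round(2),'cost',round(b.fun,2))
E
python3 f.py w3
python3 -m crank '[{"hand":0,"slide":[-4,0,-3],"twist":0},{"hand":0,"slide":[-8,5,-6],"twist":0},{"hand":0,"slide":[-8,5,-6],"twist":0},{"hand":0,"slide":[-8,5,-6],"twist":0}]'; python3 f.py w4
```

```text
[ 0.6015 -0.0209  0.3409] 11.225
tall_peg cen (np.float64(222.5), np.float64(154.0)) 541 circ (221.9, 154.9, 14.4) conf 0.8 X(circ) [ 0.663 -0.135] X(cen) [ 0.6638 -0.1362]
tall_peg cen (np.float64(185.7), np.float64(235.8)) 1227 circ (186.0, 235.7, 20.3) conf 0.71 X(circ) [ 0.6192 -0.0396] X(cen) [ 0.6188 -0.0394]
eye cen (np.float64(270.2), np.float64(341.0)) 835 circ (272.5, 341.5, 18.6) conf 0.88 X(circ) [0.7173 0.0815] X(cen) [0.714  0.0805]
eye cen (np.float64(236.8), np.float64(130.2)) 978 circ (238.0, 134.5, 42.3) conf 0.87 X(circ) [ 0.6721 -0.1536] X(cen) [ 0.6709 -0.1587]
eye cen (np.float64(219.7), np.float64(414.9)) 1416 circ (228.7, 424.7, 43.6) conf 0.64 X(circ) [0.6644 0.1811] X(cen) [0.6519 0.1639]
eye cen (np.float64(111.7), np.float64(266.2)) 17021 circ (119.7, 268.3, 166.9) conf 0.55 X(circ) [ 0.5463 -0.0069] X(cen) [ 0.5388 -0.0088]
lever cen (np.float64(107.1), np.float64(288.1)) 1570 circ (104.5, 296.0, 42.5) conf 0.84 X(circ) [0.533  0.0222] X(cen) [0.5359 0.0142]
lever cen (np.float64(185.7), np.float64(235.9)) 1277 circ (185.6, 236.1, 20.6) conf 0.48 X(circ) 
[... 2517 characters left out ...]
d=wray(px,s); return o+d*(z-o[2])/d[2]
        ~~~~^^^^^^
  File "h.py", line 16, in wray
    p=optics.camera_params('wrist'); K=np.array(p['mtx']);M=np.array(p['mount'])
ValueError: time passes only in moves, steps and waits
Traceback (most recent call last):
  File "f.py", line 15, in <module>
    ys,xs=np.nonzero(m); P=np.array([watz((y,x),s,.082)[:2] for y,x in zip(ys,xs)])
                                     ~~~~^^^^^^^^^^^^^^
  File "h.py", line 21, in watz
    o,d=wray(px,s); return o+d*(z-o[2])/d[2]
        ~~~~^^^^^^
  File "h.py", line 16, in wray
    p=optics.camera_params('wrist'); K=np.array(p['mtx']);M=np.array(p['mount'])
ValueError: time passes only in moves, steps and waits
```

Peg direction is about -48.6° and eye direction about -48.8°. One arm-line fit will check this independently.

```bash
python3 - <<'E'
s=open('f.py').read()
s=s.replace("P=np.array([watz((y,x),s,.082)[:2] for y,x in zip(ys,xs)])","P=wpts(ys,xs,s,.082)")
open('f.py','w').write(s)
open('h.py','a').write('''
def wpts(ys,xs,s,z):
    p=optics.camera_params('wrist'); K=np.array(p['mtx']);M=np.array(p['mount'])
    u=np.c_[(xs-K[0,2])/K[0,0],(ys-K[1,2])/K[1,1]]; r=np.linalg.norm(u,axis=1)[:,None]
    T=Ro.from_quat(s['tool_rot']).as_matrix(); d=np.c_[u/r*np.sin(r),np.cos(r)]@(T@M[:3,:3]).T; o=T@M[:3,3]+s['tool_pos']
    return (o+d*((z-o[2])/d[:,2])[:,None])[:,:2]
''')
E
python3 -m crank '[{"hand":0,"slide":[5,-4,3],"twist":0},{"hand":0,"slide":[7,-4,3],"twist":0},{"hand":0,"slide":[7,-4,3],"twist":0},{"hand":0,"slide":[7,-4,3],"twist":0}]'; python3 f.py w5 | grep -v cen
```

```text
clock: 13.42
tool_pos: [0.6123, -0.0107, 0.3718]
tool_rot: [0.0, 1.0, -0.0, 0.001]
ft_force: [0.6, -0.3, 0.3]
opening: 0.0001
grasp_force: 0.0
[ 0.6123 -0.0107  0.3718] 13.425
hub []
peg_top [([212.2, 148.7], array([ 0.6694, -0.1373]), 0.96)]
eye [([243.2, 115.3], array([ 0.7103, -0.1879]), 0.92), ([234.6, 430.7], array([0.7019, 0.2269]), 0.82)]
lever_tip [([76.5, 313.8], array([0.5138, 0.0562]), 0.76)]
short_peg1 []
short_peg2 []
arm fit hub [ 0.5444 -0.0018] angle -48.47 cost 31.9
```

The arm fit gives -48.5° against -48.8° for the eye, so the swift is lined up. Next is the lever, now at about 118°: I'll come down on its counter-clockwise side, with the tip above the arms at z about 0.098.

```bash
python3 -m crank '[{"hand":0,"slide":[5,1.5,0],"twist":0},{"hand":0,"slide":[10,3,0],"twist":0},{"hand":0,"slide":[12.9,3.5,3],"twist":0},{"hand":0,"slide":[12.9,3.5,8],"twist":0},{"hand":0,"slide":[12.9,3.5,13],"twist":0},{"hand":0,"slide":[12.9,3.5,17],"twist":0},{"hand":0,"slide":[12.9,3.5,19.9],"twist":0},{"hand":0,"slide":[12.9,3.5,19.9],"twist":0}]'
python3 -m crank '[{"hand":0,"slide":[-1.8,1.0,0],"twist":0},{"hand":0,"slide":[-2.5,1.7,0],"twist":0},{"hand":0,"slide":[-3.4,2.3,0],"twist":0},{"hand":0,"slide":[-4.4,2.8,0],"twist":0},{"hand":0,"slide":[-5.2,3.0,0],"twist":0},{"hand":0,"slide":[-6.0,3.1,0],"twist":0},{"hand":0,"slide":[-6.6,3.0,0],"twist":0},{"hand":0,"slide":[-6.6,3.0,0],"twist":0}]'
python3 m.py | grep -v eye
```

```text
clock: 15.02
tool_pos: [0.481, 0.0245, 0.1697]
tool_rot: [0.0, 1.0, 0.001, -0.003]
ft_force: [-0.8, 0.8, 0.1]
opening: 0.0
grasp_force: 0.0
clock: 16.02
tool_pos: [0.5491, 0.0541, 0.1719]
tool_rot: [0.001, 1.0, 0.0, 0.001]
ft_force: [-0.2, 0.3, 0.1]
opening: 0.0002
grasp_force: 0.0
[0.54913552 0.05409018 0.17188335] 16.025 [-0.16588569  0.29260294  0.0711149 ]
wrist hub [([260.7, 140.7], array([ 0.5446, -0.0023]), 0.93)]
top hub [([194.7, 252.1], array([5.483e-01, 5.000e-04]), 0.91)]
side hub [([183.5, 267.4], array([ 0.549 , -0.0165]), 0.73), ([356.8, 228.6], array([0.5551, 0.548 ]), 0.73)]
wrist peg_top [([367.8, 31.9], array([ 0.6743, -0.1433]), 0.8)]
top peg_top [([155.7, 294.4], array([ 0.6636, -0.1305]), 0.63)]
side peg_top [([157.4, 235.0], array([ 0.6631, -0.1224]), 0.74), ([206.3, 235.4], array([0.6216, 0.1011]), 0.32)]
wrist lever_tip []
top lever_tip []
side lever_tip [([201.3, 253.3], array([0.5794, 0.0542]), 0.41)]
```

View pics/sm.png

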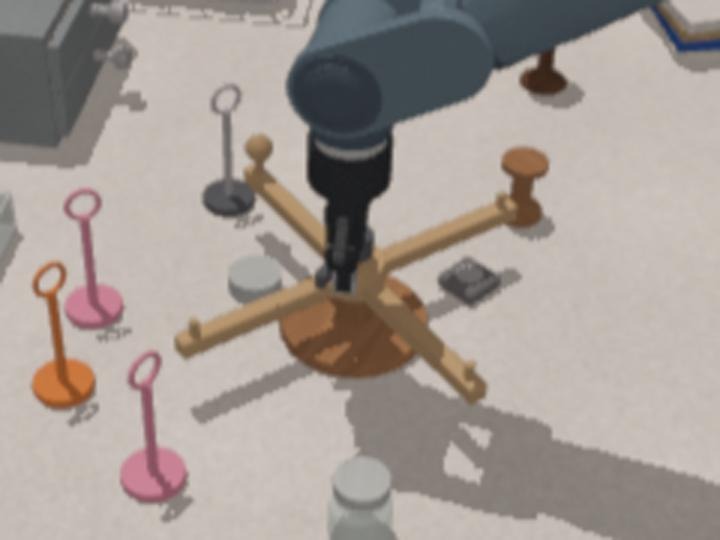

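The side crop shows the finger at the hub (345,280), with the lever tip just past it at (325,275), about 58°. There is no stop force yet, so I'll continue in small steps and watch the force.

```bash
python3 -m crank '[{"hand":0,"slide":[-0.3,0,0],"twist":0},{"hand":0,"slide":[-0.6,-0.1,0],"twist":0},{"hand":0,"slide":[-0.6,-0.1,0],"twist":0}]'
python3 -m crank '[{"hand":0,"slide":[-0.3,-0.1,0],"twist":0},{"hand":0,"slide":[-0.6,-0.2,0],"twist":0},{"hand":0,"slide":[-0.6,-0.2,0],"twist":0}]'
```

```text
clock: 17.15
tool_pos: [0.5547, 0.0531, 0.1717]
tool_rot: [0.0, 1.0, 0.0, -0.0]
ft_force: [-0.6, 0.0, -0.4]
opening: -0.0002
grasp_force: 0.3
clock: 17.52
tool_pos: [0.5608, 0.0511, 0.1718]
tool_rot: [0.0, 1.0, 0.0, 0.0]
ft_force: [-0.6, 0.1, -0.7]
opening: 0.0001
grasp_force: 0.4
```

```bash
python3 -m crank '[{"hand":0,"slide":[-0.3,-0.1,0],"twist":0},{"hand":0,"slide":[-0.5,-0.2,0],"twist":0},{"hand":0,"slide":[-0.5,-0.2,0],"twist":0}]'
python3 m.py | grep -v eye
```

```text
clock: 17.9
tool_pos: [0.5652, 0.0494, 0.1717]
tool_rot: [0.0, 1.0, 0.0, -0.001]
ft_force: [-4.6, 1.5, 0.9]
opening: 0.0004
grasp_force: 2.1
[0.56516331 0.04935345 0.17165105] 17.9 [-4.62978788  1.53775932  0.94433097]
wrist hub [([233.5, 147.6], array([ 5.445e-01, -4.000e-04]), 0.78)]
top hub [([195.1, 252.9], array([ 0.547 , -0.0019]), 0.67)]
side hub [([187.1, 268.9], array([ 0.5427, -0.0009]), 0.55)]
wrist peg_top [([355.4, 30.0], array([ 0.6681, -0.1367]), 0.7)]
top peg_top [([158.0, 296.8], array([ 0.6563, -0.1375]), 0.96), ([166.9, 263.9], array([ 0.6315, -0.0373]), 0.46)]
side peg_top [([156.5, 237.4], array([ 0.6567, -0.1283]), 0.59), ([207.1, 232.6], array([0.6285, 0.1056]), 0.43)]
wrist lever_tip []
top lever_tip []
side lever_tip [([199.9, 251.4], array([0.5855, 0.0492]), 0.67)]
```

```bash
python3 -m crank '[{"hand":0,"slide":[-0.3,-0.2,0],"twist":0},{"hand":0,"slide":[-0.3,-0.2,0],"twist":0},{"hand":0,"slide":[-0.3,-0.2,0],"twist":0}]'
```

```text
clock: 19.02
tool_pos: [0.5661, 0.0488, 0.1714]
tool_rot: [0.0, 1.0, 0.002, -0.004]
ft_force: [-15.2, 7.4, 9.1]
opening: -0.0
grasp_force: 8.0
```

The force rose to 19 N with under 1 mm of motion, so the lever is on its stop. I'll back off, rise, and check the alignment and the lever.

```bash
python3 -m crank '[{"hand":0,"slide":[1.0,0.5,0],"twist":0},{"hand":0,"slide":[1.8,1.2,0],"twist":0},{"hand":0,"slide":[1.8,1.2,-5],"twist":0},{"hand":0,"slide":[1.8,1.2,-11],"twist":0},{"hand":0,"slide":[-1,-2,-17],"twist":0},{"hand":0,"slide":[-5,-6,-20],"twist":0},{"hand":0,"slide":[-5,-6,-20],"twist":0},{"hand":0,"slide":[-5,-6,-20],"twist":0}]'
python3 f.py w6; python3 m.py | grep top
```

```text
clock: 20.02
tool_pos: [0.6185, -0.013, 0.3715]
tool_rot: [0.001, 1.0, 0.0, 0.0]
ft_force: [0.4, -0.2, -1.2]
opening: -0.0001
grasp_force: 0.0
[ 0.6185 -0.013   0.3715] 20.025
tall_peg cen (np.float64(199.0), np.float64(153.7)) 464 circ (198.3, 153.8, 13.1) conf 0.93 X(circ) [ 0.6625 -0.136 ] X(cen) [ 0.6635 -0.1363]
eye cen (np.float64(257.0), np.float64(335.0)) 966 circ (264.5, 340.0, 28.2) conf 0.7 X(circ) [0.744  0.0969] X(cen) [0.7322 0.0887]
eye cen (np.float64(217.6), np.float64(132.7)) 987 circ (216.3, 133.6, 38.2) conf 0.56 X(circ) [ 0.6765 -0.1564] X(cen) [ 0.6782 -0.1579]
eye cen (np.float64(248.2), np.float64(280.1)) 164 circ (250.0, 276.5, 13.9) conf 0.48 X(circ) [0.7195 0.0147] X(cen) [0.7171 0.0189]
lever cen (np.float64(108.6), np.float64(275.0)) 1323 circ (115.5, 280.5, 39.8) conf 0.66 X(circ) [0.5645 0.0175] X(cen) [0.5568 0.0113]
rotor cen (np.float64(100.5), np.float64(258.3)) 8896 circ (102.5, 259.5, 155.2) conf 0.95 X(circ) [ 0.5516 -0.0052] X(cen) [ 0.5492 -0.0066]
rotor cen (np.float64(108.9), np.float64(275.3)) 1304 circ (114.5, 281.5, 39.7) conf 0.37 X(circ)
[... 279 characters left out ...]
ray([ 0.7088, -0.1888]), 0.74), ([227.3, 430.5], array([0.6965, 0.2207]), 0.69)]
lever_tip [([140.0, 305.5], array([0.592 , 0.0465]), 0.66)]
short_peg1 []
short_peg2 []
arm fit hub [ 0.5447 -0.0019] angle -48.53 cost 34.53
top hub []
wrist peg_top [([206.3, 146.6], array([ 0.6672, -0.1409]), 0.56)]
top peg_top [([155.2, 296.3], array([ 0.665 , -0.1363]), 0.95)]
side peg_top [([186.9, 267.7], array([0.5457, 0.0037]), 0.62), ([158.4, 237.9], array([ 0.6534, -0.1187]), 0.58)]
top eye [([110.2, 209.2], array([0.8106, 0.1245]), 0.82), ([149.1, 176.1], array([0.6915, 0.2259]), 0.61), ([112.2, 244.8], array([0.8013, 0.016 ]), 0.6), ([140.0, 311.6], array([ 0.7086, -0.1835]), 0.54)]
top lever_tip []
```

View pics/w6.png

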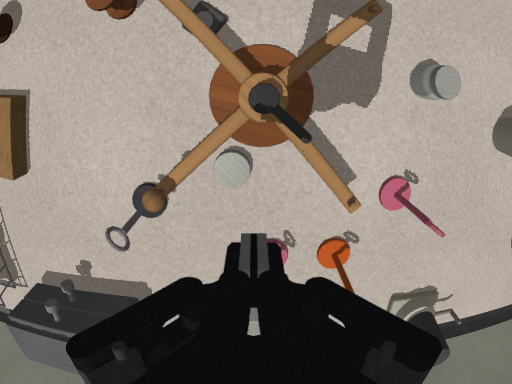

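The picture shows the lever at its stop, tip at (138,306) and about 46°. The ball peg at (200,153) points at the steel ring at (238,117), and nothing else has moved. I'm handing in.

```bash
python3 -c "
from workcell import env
print(env.close_job())"
```

```text
the job is handed in; nothing more can be done
None
```

The job is handed in: the tall-peg arm points at the steel eye to within about 0.5° by my measurements, the lever is fully clockwise against its stop, and it took about 20 s of the 58 s; the judging result was not shown.

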